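# Show the next weighing

## Task

Get the balance ready and show the trainee the next weighing: lightly press the balance's zero key (the larger, oblong one, not the small round power key) all the way down and let it come up, then point down at the shortest of the three jars in the tray with the fingertips two or three centimetres above the middle of its lid and hold there for two seconds. Then point in the same way at the middle of the weighing pan, hold for two seconds and finish still pointing there. Do not point closely at the other two jars, touch neither the jars, the pan nor the other things lying about, and leave everything where it is.

Things in the scene. Friction and masses are not known exactly. Their poses are not given: they have to be found in the camera images.
- zero_key (a joint): travel of the zero key of the balance in m: 0 up, 0.005 fully pressed; it counts as pressed beyond 0.004. It sinks straight down against a spring (about 1 N at first, 4.5 N at the bottom) and comes back up by itself
- zero_key_top (a point): centre of the top face of the zero key: the larger, oblong grey key (24 mm front to back, 46 mm wide) at the front left of the white balance as the robot sees it. The top is flat, about 58 mm above the bench, 8 mm proud of the housing
- power_key (a joint): travel of the power key in m: 0 up, 0.005 fully pressed; leave it alone
- power_key_top (a point): centre of the top of the power key: the small round grey key (18 mm across) at the front right of the balance, 94 mm from the zero key
- pan_top (a point): centre of the top of the balance's weighing pan: a round flat steel plate, 120 mm across, 80 mm above the bench, behind the keys (148 mm behind their row). z is up
- pan: the same pan, origin at the centre of its underside, 6 mm below its top
- balance: white electronic balance, 250 mm front to back (its x), 190 mm wide (its y), fixed; origin under its centre on the bench; its keys are at -x, the pan at +x; nothing of it is higher than the pan's top at 80 mm
- short_jar_top (a point): centre of the top of the lid of the shortest of three white round sample jars with flat white lids (63 mm across, 58 mm high) standing in the steel tray in any order, at least 100 mm from centre to centre; z is up
- short_jar: the shortest jar itself, loose; origin at the centre of its underside
- middle_jar_top (a point): centre of the top of the lid of the middle-sized of three white round sample jars with flat white lids (63 mm across, 85 mm high) standing in the steel tray in any order, at least 100 mm from centre to centre; z is up
- middle_jar: the middle-sized jar itself, loose; origin at the centre of its underside
- tall_jar_top (a point): centre of the top of the lid of the tallest of three white round sample jars with flat white lids (63 mm across, 112 mm high) standing in the steel tray in any order, at least 100 mm from centre to centre; z is up
- tall_jar: the tallest jar itself, loose; origin at the centre of its underside
- tray: shallow open steel tray, 250 by 330 mm, rim 16 mm high, floor 3 mm; origin under its centre; holds the jars and some small things; fixed
- scoop: 130 mm spoon, steel bowl and wooden handle, lying in the tray between the jars; a bystander
- vial: small amber vial, 22 mm across, 45 mm high, in the tray; a bystander
- weight: brass knobbed weight, 28 mm across, 44 mm high, in the tray; a bystander
- beaker: open steel beaker, 68 mm across, 85 mm high, at the back of the bench; a bystander
- wash_bottle: white bottle with blue cap, 60 mm across, 150 mm high, at the robot's right, beside the balance; a bystander
There are look-alikes about, which are no part of the job. What is shaped like the short_jar but green is not meant. Leave any turquoise look-alike of the middle_jar alone.

How it is judged:
On the way, in this order (a step that is already met when the one before it is completed fails the run):
1. the zero key is pressed (value of joint zero_key above 0.004 m), for 0.05 s.
2. with the keys up again, the fingertips dwell just above the lid of the shortest jar (horizontal distance between the grasp point and short_jar_top below 0.025 m and z of the grasp point in the frame of short_jar_top between 0 and 0.09 m and value of joint each of zero_key, power_key below 0.0015 m), for 1.5 s.
3. the fingertips dwell just above the middle of the weighing pan (horizontal distance between the grasp point and pan_top below 0.035 m and z of the grasp point in the frame of pan_top between 0 and 0.09 m and value of joint each of zero_key, power_key below 0.0015 m), for 1.5 s.
At the end, for the whole second after the job is handed in: the grasp point is within 35 mm of the pan's centre line and at most 90 mm above the pan, both keys are up (within 1.5 mm), the jars stand upright within 10 mm of where they were and the bystanders within 15 mm (all of step 3 and distance of each of short_jar, middle_jar, tall_jar from where it was at the start of the episode below 0.01 m and angle between each of short_jar, middle_jar, tall_jar's own z axis and vertical below 0.1 rad and distance of each of scoop, vial, weight, beaker, wash_bottle from where it was at the start of the episode below 0.015 m); the robot touches nothing.
It fails at once if the power key is pressed (value of joint power_key above 0.003 m).
It fails at once if the zero key or the balance is pressed hard (over 40 N) (contact force between any of the fingers, the arm and balance above 40 N).
It fails at once if the weighing pan is touched, or a jar is touched, moved or lifted (contact force between any of the fingers, the arm and pan above 0.4 N or contact force between any of the fingers, the arm and short_jar above 0.4 N or contact force between any of the fingers, the arm and middle_jar above 0.4 N or contact force between any of the fingers, the arm and tall_jar above 0.4 N or distance of any of short_jar, middle_jar, tall_jar from where it was at the start of the episode above 0.01 m).
It fails at once if another jar is pointed at closely (grasp point within 20 mm of its axis and less than 50 mm above its lid) ((horizontal distance between the grasp point and middle_jar_top below 0.02 m and z of the grasp point in the frame of middle_jar_top between 0 and 0.05 m) or (horizontal distance between the grasp point and tall_jar_top below 0.02 m and z of the grasp point in the frame of tall_jar_top between 0 and 0.05 m)).
It fails at once if a bystander or the tray is touched, or a bystander is moved (contact force between any of the fingers, the arm and scoop above 1 N or contact force between any of the fingers, the arm and vial above 1 N or contact force between any of the fingers, the arm and weight above 1 N or contact force between any of the fingers, the arm and beaker above 1 N or contact force between any of the fingers, the arm and wash_bottle above 1 N or contact force between any of the fingers, the arm and tray above 1 N or distance of any of scoop, vial, weight, beaker, wash_bottle from where it was at the start of the episode above 0.015 m).
It also fails if it takes over 61 s, if anything falls off the work surface, if the arm or the gripper's body presses on something with over 40 N, if the wrist force passes 120 N, or if a joint passes its speed limit or range.

## Robot

A 6-joint arm with a two-finger parallel gripper is mounted at the origin on the work surface. World frame = base frame: x ahead of the robot, y to its left, z up, the work surface at z = 0. Lengths are in m, angles in rad, forces in N, time in s.
With the tool pointing down it reaches from about 0.225 to 0.875 m from the base axis. Payload 3.4 kg.
Tool frame: the origin (TCP) lies midway between the tips of the shut fingers; the grasp point (between the pads) lies 19 mm behind it; z points along the fingers, y is the line along which they close (so a half turn about z gives the same grasp; the last joint's range is limited). The gripper opens to 85 mm and grips with 20 to 120 N. Pads are 22 mm wide; open, the fingers measure 114 mm over their backs; the gripper's body (76 mm by 85 mm) begins 54 mm behind the grasp point. The pads swing forward as they close: fully open they stand 13 mm farther back than shut.
Start: joints at [1.113, 0.276, 1.505, -0, 1.361, -0.121], TCP at [0.19, 0.543, 0.196] pointing down, gripper open.
Joint ranges: [-2.89, 2.89], [-0.75, 2.08], [0.22, 2.7], [-1.18, 4.32], [0.11, 2.71], [-2.7, 2.7]. Speed limits (rad/s): [2.57, 2.57, 3.14, 3.14, 3.14, 3.14].

## Interface

Orientations are given as a unit quaternion [w, x, y, z].
In Python, from rig import * gives the robot as it stands.
- The arm moves only by the tool apply_moves, never from a script. Its argument "steps" is one flat list of numbers, 4 for each row, row after row: the shift along the world's x, y, z in cm, then the turn about the world's z in degrees. A call has 1 to 8 rows; each row is the pose to reach, as a shift and turn from the pose commanded when the call began; what a row does not reach only later rows make up. A row lasts 1/12 s, in which the tool goes at most 41.7 mm and 7.16 degrees, less where a joint would pass 70% of its speed; a pose out of reach is approached as far as the arm can. A call with a gripper value outside its range is refused whole. "jaw" is the closure in counts, from 0 (fully open) to 255 (shut), set as the call begins (left out, the last holds). The fingers move at their own pace and stop on an object; "newtons" is the grip in N (left out, the last holds). Time passes only in rows, so rows that repeat a pose let the fingers close. It gives the time, the measured TCP pose, the force, the opening and the grip force at its end, in the units of the state.
- get_state(): the state, without advancing time (a new reading comes with each control period).
- get_image(name): name is "side" or "top"; returns the picture (480x640x3 uint8, red, green, blue); there is no depth.
- calibration(name): a dict with "fx", "fy", "cx", "cy" (pixels), "xyz" and "rotation" of the camera in the world. Camera axes: x right, y up, looking along -z (the intrinsics and any distortion apply to the point x, -y, -z); pixel columns grow to the right and rows downward; lengths in m; the calibration is good to about 2 mm. A picture is of the moment at which its call begins. calibration takes no time and is no camera call.
- sign_off(): hands the job in; it is judged then, once.
The state is a dict: "clock": time; "qpos": joint angles; "qd": joint speeds; "effort": joint torques, N m; "position": TCP position; "ee_rot": TCP orientation; "contact_force": force on the tool from outside, world axes, zero at the start; "moment": the same for the moment, N m; "width": finger opening in m; "gripper_force": force on a finger pad.
Only numpy, scipy, OpenCV 4.12 (cv2) and the standard library are available. Lean on these libraries where they do the work, as an engineer would, in place of code of your own. Each camera call takes 0.05 s, during which the arm holds its last target. There are 200 camera calls.

## Working session

There is one attempt and no reset: what is moved stays moved. The work goes in short steps, Python scripts to look and compute and a tool call to move; the robot and the scene stay as the last step left them, time stands still between calls to the robot, and variables do not carry over. Pictures are saved under pics/ and viewed, at most 10 in all, crops included, and the job is handed in when it is done.

Besides the shell and the picture viewer there is one more tool, called in YAML: its name, and indented under it one key for each argument. apply_moves: Moves the arm, as the interface text tells. Its arguments: {"type":"object","properties":{"steps":{"type":"array","items":{"type":"number"}},"jaw":{"type":"number"},"newtons":{"type":"number"}},"required":["steps"]}

```bash
mkdir -p pics; python3 - <<'E'
from rig import *
import cv2
for n in("top","side"):
    cv2.imwrite(f"pics/{n}0.png",get_image(n)[:,:,::-1]); print(n,calibration(n))
s=get_state();print(s["clock"],s["position"],s["ee_rot"],s["contact_force"])
E
```

```text
top {'fx': 514.7045216271091, 'fy': 514.7045216271091, 'cx': 327.3972987229919, 'cy': 246.98017160165253, 'xyz': array([ 0.47424313, -0.01129614,  1.20785895]), 'rotation': array([ 0.70930015,  0.03684839, -0.02493798, -0.70350095])}
side {'fx': 502.1172467181782, 'fy': 502.1172467181782, 'cx': 322.66827636541603, 'cy': 241.69556715530845, 'xyz': array([ 0.04261825, -0.64894566,  0.75442577]), 'rotation': array([ 0.85028549,  0.41278839, -0.15168734, -0.28915615])}
0.1 [0.18976792 0.5421906  0.19472197] [-2.47188910e-04  1.67609132e-01  9.85853158e-01 -8.17640414e-04] [ 0.51107719 -0.17117799  0.77170163]
```

View pics/top0.png

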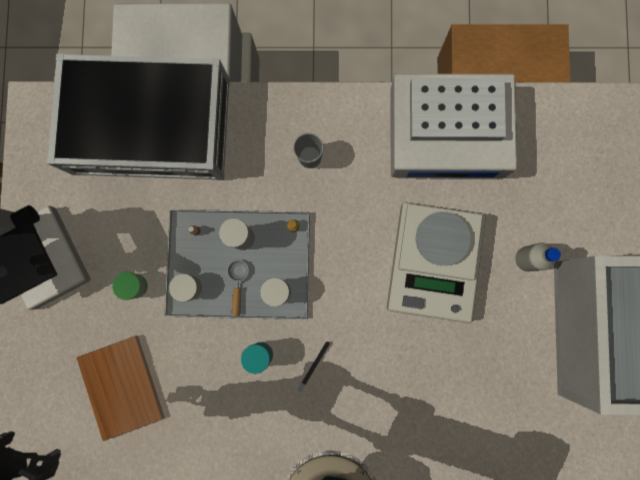

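View pics/side0.png

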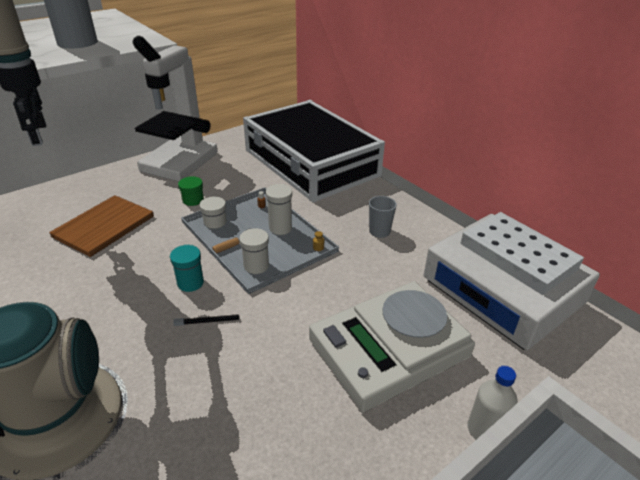

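The top view shows the tray with white jars at (183,287), (233,233) and (275,292). The balance's oblong key is at (414,302), the round key at (456,309) and the pan at (444,239).

The side view shows the same jars at (213,210) short, (280,205) tall and (255,250) middle.

Candidates for the short jar, by top pixel:
- White (183,287): it looks shortest from the side, so this is my choice.
- White (233,233): tall.
- White (275,292): middle.
- Green (127,286): decoy.
- Turquoise (256,358): decoy.

Candidates for the key:
- Oblong (414,302): my choice.
- Round (456,309): the power key.

Next I measure these and check them in a close crop.

```bash
cat > h.py <<'E'
import numpy as np, cv2
from rig import *
from scipy.spatial.transform import Rotation as R
def ray(n,u,v):
    c=calibration(n);w,x,y,z=c["rotation"]
    d=R.from_quat([x,y,z,w]).apply([(u-c["cx"])/c["fx"],-(v-c["cy"])/c["fy"],-1]);return np.array(c["xyz"]),d
def plane(n,u,v,z):
    o,d=ray(n,u,v);return o+d*(z-o[2])/d[2]
def tri(a,b):
    (o,d),(p,e)=ray("top",*a),ray("side",*b)
    t=np.linalg.lstsq(np.c_[d,-e],p-o,rcond=None)[0];q,r=o+d*t[0],p+e*t[1]
    return (q+r)/2,np.linalg.norm(q-r)
E
python3 - <<'E'
from h import *
im=cv2.imread("pics/top0.png");hsv=cv2.cvtColor(im,cv2.COLOR_BGR2HSV)
def blob(mask,u,v,r):
    m=np.zeros_like(mask);cv2.rectangle(m,(u-r,v-r),(u+r,v+r),255,-1);m&=mask
    c=max(cv2.findContours(m,0,2)[0],key=cv2.contourArea);return c
for p in [(183,287),(233,233),(275,292),(414,302),(456,309),(444,239),(427,250),(400,310)]: print(p,im[p[1],p[0]],hsv[p[1],p[0]])
# lids: brightest, warm
for name,u,v,z in(("short",183,287,.061),("tall",233,233,.115),("mid",275,292,.088)):
    m=((hsv[...,2]>150)&(hsv[...,0]<40)).astype(np.uint8)*255
    c=blob(m,u,v,20);(x,y),r=cv2.minEnclosingCircle(c)
    print(name,x,y,r,plane("top",x,y,z),"diam",2*r/514.7*(1.208-z))
g=hsv[...,2]
for name,u,v,r,z in(("zero",414,302,16,.058),("power",456,309,9,.058)):
    c=blob(((g<125)&(g>40)).astype(np.uint8)*255,u,v,r);x,y,w,h=cv2.boundingRect(c);q=cv2.minAreaRect(c)
    print(name,q,plane("top",*q[0],z))
m=((hsv[...,0]>80)&(hsv[...,0]<130)).astype(np.uint8)*255
c=blob(m,444,239,36);q=cv2.fitEllipse(c);print("pan",q,plane("top",*q[0],.08))
for a,b in(((183,287),(213,204)),((233,233),(279,191)),((275,292),(255,237)),((444,239),(416,314)),((414,302),(335,335))):print(a,tri(a,b))
s=cv2.imread("pics/side0.png")
A=cv2.resize(im[195:325,160:310],None,fx=2.6,fy=2.6);B=cv2.resize(im[195:325,380:500],None,fx=2.6,fy=2.6);C=cv2.resize(s[165:295,175:345],None,fx=2,fy=2)
o=np.zeros((600,710,3),np.uint8);o[:338,:390]=A;o[:338,395:395+312]=B;o[340:600,:340]=C
cv2.imwrite("pics/crop.png",o)
E
```

```text
(183, 287) [140 157 160] [ 26  32 160]
(233, 233) [140 156 159] [ 25  30 159]
(275, 292) [141 158 160] [ 27  30 160]
(414, 302) [76 75 74] [105   7  76]
(456, 309) [73 72 72] [120   3  73]
(444, 239) [112 114 110] [ 75   9 114]
(427, 250) [113 116 112] [ 68   9 116]
(400, 310) [135 153 155] [ 27  33 155]
short 182.19862365722656 287.33905029296875 13.058866500854492 [0.48181896 0.33181796 0.061     ] diam 0.05820291383905227
tall 232.76055908203125 232.2957763671875 13.763846397399902 [0.60002242 0.21072679 0.115     ] diam 0.058456903486917004
mid 273.79998779296875 291.6199951171875 13.669938087463379 [0.47412907 0.12356111 0.088     ] diam 0.059492250468074534
zero ((413.739990234375, 301.82000732421875), (23.4759464263916, 11.313708305358887), 8.13010311126709) [ 0.45437913 -0.18390617  0.058     ]
power ((455.4000549316406, 307.800048828125), (8.049844741821289, 9.838699340820312), 63.43495178222656) [ 0.44207739 -0.27569347  0.058     ]Traceback (most recent call last):
  File "<stdin>", line 17, in <module>
  File "<stdin>", line 5, in blob
ValueError: max() iterable argument is empty
```

```bash
python3 - <<'E'
from h import *
im=cv2.imread("pics/top0.png");hsv=cv2.cvtColor(im,cv2.COLOR_BGR2HSV)
m=np.zeros((480,640),np.uint8);m[205:270,408:480]=255
m&=((hsv[...,1]<20)&(hsv[...,2]<140)&(hsv[...,2]>85)).astype(np.uint8)*255
m=cv2.morphologyEx(m,cv2.MORPH_OPEN,np.ones((5,5)))
c=max(cv2.findContours(m,0,2)[0],key=cv2.contourArea);q=cv2.fitEllipse(c);P=plane("top",*q[0],.08);print("pan",q,P)
K=plane("top",413.7,301.8,.058);W=plane("top",455.4,307.8,.058);print("row dist",np.cross((W-K)[:2]/np.linalg.norm((W-K)[:2]),(P-K)[:2]))
for a,b in(((182.2,287.3),(213,204)),((232.8,232.3),(279,191)),((273.8,291.6),(255,237)),(q[0],(416,314)),((413.7,301.8),(335,335))):print(a,tri(a,b))
s=cv2.imread("pics/side0.png")
A=cv2.resize(im[195:325,160:310],None,fx=2.6,fy=2.6);B=cv2.resize(im[195:325,380:500],None,fx=2.6,fy=2.6);C=cv2.resize(s[165:295,175:345],None,fx=2,fy=2)
o=np.zeros((600,710,3),np.uint8);o[:338,:390]=A;o[:338,395:395+312]=B;o[340:600,:340]=C
cv2.imwrite("pics/crop.png",o)
E
```

```text
pan ((442.8199157714844, 238.2526092529297), (52.951236724853516, 54.35700607299805), 113.3957290649414) [ 0.59413683 -0.24505766  0.08      ]
row dist 0.1466252584872482
(182.2, 287.3) (array([0.48226296, 0.33263799, 0.05757451]), np.float64(0.000775574314948125))
(232.8, 232.3) (array([0.60022114, 0.21103866, 0.11308776]), np.float64(3.0863559702369506e-05))
(273.8, 291.6) (array([0.47500658, 0.1233144 , 0.08564869]), np.float64(0.001973567612942238))
(442.8199157714844, 238.2526092529297) (array([ 0.59520697, -0.24646316,  0.07614679]), np.float64(0.001752910316129483))
(413.7, 301.8) (array([ 0.45397169, -0.18352249,  0.05772031]), np.float64(0.0011152436813113664))<stdin>:7: DeprecationWarning: Arrays of 2-dimensional vectors are deprecated. Use arrays of 3-dimensional vectors instead. (deprecated in NumPy 2.0)
```

View pics/crop.png

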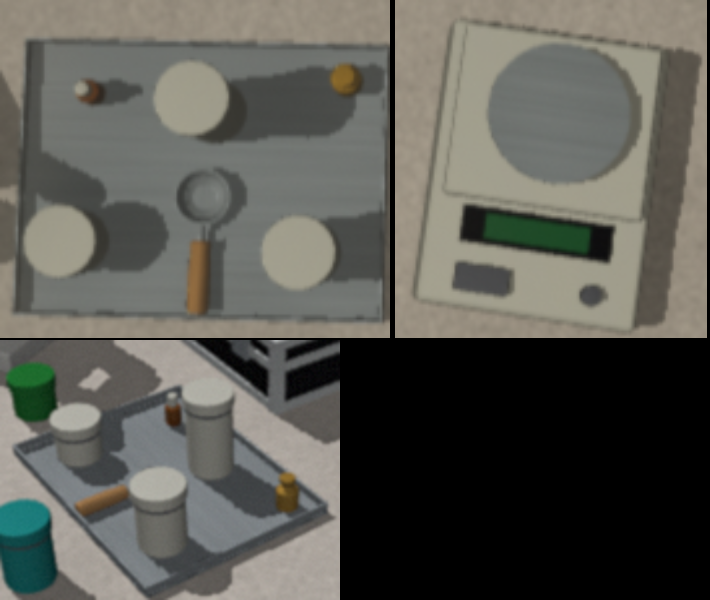

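The crop confirms it. The short jar is the front-left white one (crop (60,240)), and the oblong key is left of the round one.

| Point | x, y, z (m) | Check |
|---|---|---|
| Short lid | 0.482, 0.332, 0.061 | triangulated height 0.058 |
| Pan | 0.594, -0.245, 0.080 | 147 mm behind the key row (148 expected) |
| Zero key | 0.454, -0.184, 0.058 | key spacing 93 mm (94 expected) |

I'm moving to the key with the fingers shut.

apply_moves:
  steps: [1,-2.8,0,2,2.4,-6.6,0,4,3.8,-10.4,0,6,5.2,-14.2,0,8,6.6,-18,0,10,8,-21.8,0,12,9.4,-25.6,0,12,10.8,-29.4,0,12]
  jaw: 255
  newtons: 20

```text
clock: 0.77
position: [0.2978, 0.2468, 0.1953]
ee_rot: [-0.0, 0.063, 0.998, -0.0]
contact_force: [1.1, 0.2, 0.8]
width: -0.0002
gripper_force: 0.0
```

apply_moves:
  steps: [1.4,-3.8,0,0,2.8,-7.6,0,0,4.2,-11.4,0,0,5.6,-15.2,0,0,7,-19,0,0,8.4,-22.8,0,0,9.8,-26.6,0,0,11.2,-30.4,0,0]

```text
clock: 1.43
position: [0.4099, -0.0573, 0.1954]
ee_rot: [0.0, 0.064, 0.998, 0.0]
contact_force: [1.2, 0.8, 0.6]
width: 0.0002
gripper_force: 0.0
```

apply_moves:
  steps: [1.4,-3.8,0,0,2.8,-7.6,0,0,3.6,-10.5,0,0,4.4,-12.9,-3,0,4.4,-12.9,-6,0,4.4,-12.9,-9,0,4.4,-12.9,-11,0,4.4,-12.9,-11,0]

```text
clock: 2.1
position: [0.4502, -0.1825, 0.0811]
ee_rot: [-0.005, 0.064, 0.998, 0.002]
contact_force: [-0.3, 0.2, -0.3]
width: -0.0
gripper_force: 0.0
```

apply_moves:
  steps: [0.1,0,0,0,0.1,0,0,0]

```text
clock: 2.27
position: [0.4562, -0.1848, 0.0866]
ee_rot: [0.001, 0.064, 0.998, -0.0]
contact_force: [0.6, -0.7, 0.9]
width: 0.0002
gripper_force: 0.0
```

```bash
python3 - <<'E'
from h import *
s=get_state();print(s["position"],s["contact_force"])
a=get_image("side")[260:420,280:480,::-1];b=get_image("top")[200:340,370:500,::-1]
o=np.zeros((480,790,3),np.uint8)
A=cv2.resize(a,(440,352));B=cv2.resize(b,(340,366));o[:352,:440]=A;o[:366,445:785]=B
cv2.imwrite("pics/k.png",o)
E
```

```text
[ 0.45618737 -0.18475859  0.0866255 ] [ 0.60852737 -0.66803399  0.87164172]
```

View pics/k.png

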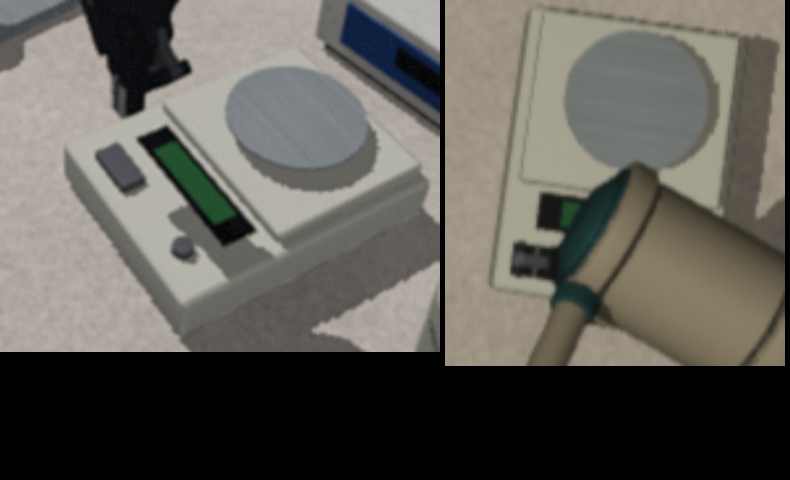

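The tips hang just above the oblong key: side crop (128,105), with the key at (120,167). I'll press slowly while watching the force.

apply_moves:
  steps: [-0.2,0,-1,0,-0.2,0,-1.8,0,-0.2,0,-2.2,0,-0.2,0,-2.5,0,-0.2,0,-2.7,0,-0.2,0,-2.9,0,-0.2,0,-3,0,-0.2,0,-3,0]

```text
clock: 3.03
position: [0.4531, -0.1843, 0.0554]
ee_rot: [-0.0, 0.064, 0.998, 0.0]
contact_force: [-0.4, 0.8, -0.1]
width: 0.0002
gripper_force: 0.0
```

apply_moves:
  steps: [0,0,-0.1,0,0,0,-0.2,0,0,0,-0.3,0,0,0,-0.3,0,0,0,-0.3,0]

```text
clock: 3.45
position: [0.453, -0.1842, 0.0525]
ee_rot: [-0.0, 0.064, 0.998, 0.0]
contact_force: [-1.1, 0.4, 0.5]
width: 0.0002
gripper_force: 0.0
```

```bash
python3 - <<'E'
from h import *
s=get_state();print(s["position"],s["contact_force"],s["moment"])
a=get_image("side")[280:380,290:410,::-1]
cv2.imwrite("pics/k2.png",cv2.resize(a,(720,600),interpolation=cv2.INTER_CUBIC))
c=calibration("side");w,x,y,z=c["rotation"]
p=R.from_quat([x,y,z,w]).inv().apply(np.array(s["position"])-c["xyz"]);print("tcp px",c["cx"]-c["fx"]*p[0]/p[2],c["cy"]+c["fy"]*p[1]/p[2])
E
```

```text
[ 0.45298854 -0.1842452   0.05247816] [-1.10377869  0.42439124  0.51749581] [-0.00056317 -0.02120929  0.02884809]
tcp px 335.03943026032374 337.40167594403334
```

View pics/k2.png

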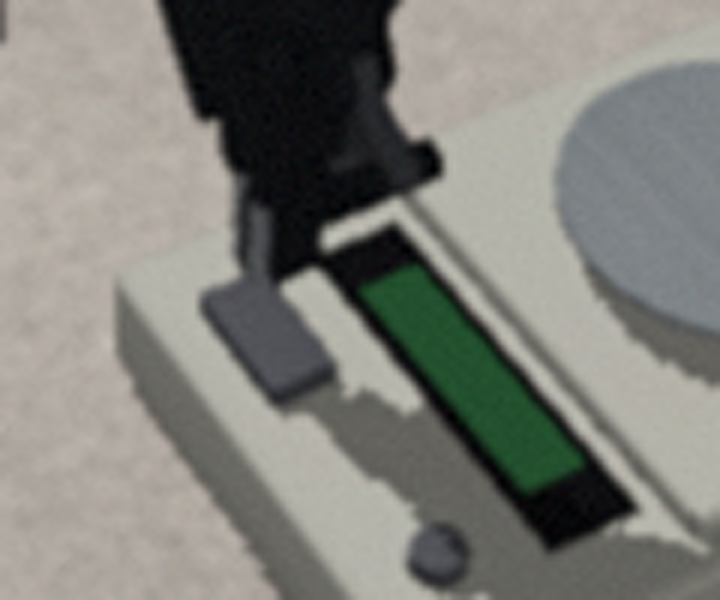

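The side view puts the finger end at about (334,327). The TCP should project to (335,337), the key is not down and there is no force, so something about the fingers is off. I'll look again with the contrast boosted.

```bash
python3 - <<'E'
from h import *
s=get_state();print(s["width"],s["ee_rot"])
a=get_image("side")[230:360,270:420,::-1];b=get_image("top")[240:330,370:480,::-1]
f=lambda i,k:np.uint8(255*(cv2.resize(i,None,fx=k,fy=k,interpolation=cv2.INTER_CUBIC)/255.)**.4)
A=f(a,3.3);B=f(b,2.7);o=np.zeros((440,800,3),np.uint8);o[:A.shape[0],:A.shape[1]]=A;o[:B.shape[0],500:500+B.shape[1]]=B
cv2.imwrite("pics/k3.png",o)
c=calibration("side");w,x,y,z=c["rotation"];p=np.array(s["position"])
for d in([0,0,0],[0,0,.02],[0,0,.04],[.02,0,0],[0,.02,0],[0,0,.1]):
    q=R.from_quat([x,y,z,w]).inv().apply(p+d-c["xyz"]);print(d,(c["cx"]-c["fx"]*q[0]/q[2]-270)*3.3,(c["cy"]+c["fy"]*q[1]/q[2]-230)*3.3)
E
```

```text
-0.00011543579318808347 [-7.02088227e-06  6.36634776e-02  9.97971422e-01  4.64330203e-05]
[0, 0, 0] 214.73568203816674 354.4023878915352
[0, 0, 0.02] 215.99135612747168 329.8293754525237
[0, 0, 0.04] 217.2814373503264 304.5830299186352
[0.02, 0, 0] 242.34612741357526 337.96201308568527
[0, 0.02, 0] 192.25711476139782 332.74429480245743
[0, 0, 0.1] 221.37287201596436 224.51537877535665
```

View pics/k3.png

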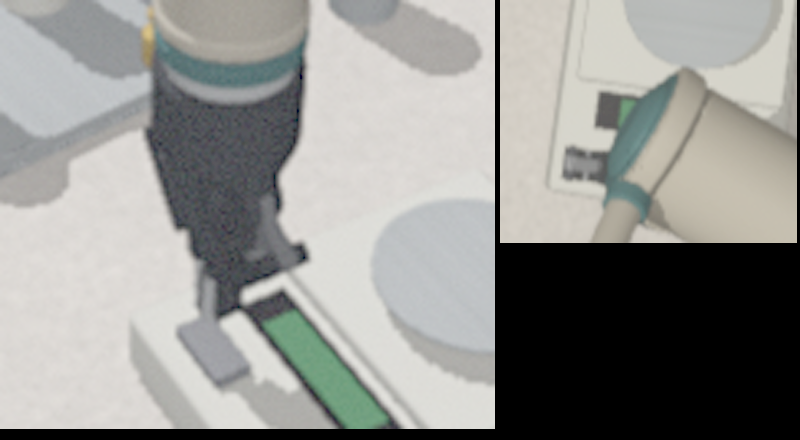

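The finger end appears about 40 mm above the computed TCP, or offset along the side camera's line of sight. I'll use the start pictures, where both views show the gripper, to tell which.

```bash
cat >> h.py <<'E'
def proj(n,P):
    c=calibration(n);w,x,y,z=c["rotation"];q=R.from_quat([x,y,z,w]).inv().apply(np.array(P)-c["xyz"]);return np.round([c["cx"]-c["fx"]*q[0]/q[2],c["cy"]+c["fy"]*q[1]/q[2]],1)
E
python3 - <<'E'
from h import *
p=np.array([.1898,.5422,.1947]);yd=np.array([.331,.944,0])
for n in("top","side"):
    print(n,[(k,proj(n,p+[0,0,k]),proj(n,p+[0,0,k]+.0425*yd),proj(n,p+[0,0,k]-.0425*yd)) for k in(0,.04)])
f=lambda i,k:np.uint8(255*(cv2.resize(i,None,fx=k,fy=k,interpolation=cv2.INTER_CUBIC)/255.)**.4)
A=f(cv2.imread("pics/side0.png")[40:160,0:80],5);B=f(cv2.imread("pics/top0.png")[420:480,0:80],5)
o=np.zeros((600,800,3),np.uint8);o[:600,:400]=A;o[:300,400:]=B;cv2.imwrite("pics/g0.png",o)
E
```

```text
top [(0, array([ 48.1, 437.4]), array([ 28. , 429.7]), array([ 68.3, 445.2])), (0.04, array([ 36.1, 443.5]), array([ 15.2, 435.4]), array([ 57.1, 451.6]))]
side [(0, array([ 47.2, 155.1]), array([ 48.7, 146.8]), array([ 45.5, 163.9])), (0.04, array([ 41.5, 139.1]), array([ 43.3, 131.1]), array([ 39.7, 147.6]))]
```

View pics/g0.png

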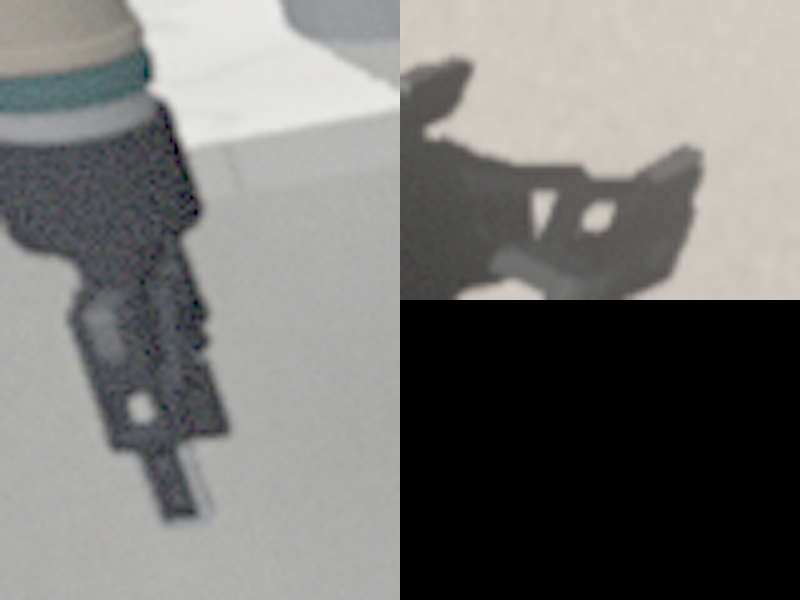

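The start pictures agree: horizontally the gripper is where it's reported (fingertip midpoint (36,441), TCP at z+40 mm gives (36,443)). The real tips sit about 3–4 cm higher than the reported TCP. So x and y hold, and I'll find the key by force, descending carefully.

apply_moves:
  steps: [0,0,-0.4,0,0,0,-0.8,0,0,0,-1.2,0,0,0,-1.6,0,0,0,-1.6,0,0,0,-1.6,0]

```text
clock: 4.1
position: [0.4527, -0.1841, 0.036]
ee_rot: [-0.0, 0.064, 0.998, 0.0]
contact_force: [0.1, -0.2, 0.1]
width: 0.0001
gripper_force: 0.0
```

```bash
python3 - <<'E'
from h import *
F=[]
for i in range(4):
    im=get_image("side");s=get_state();F.append(s["contact_force"])
print(s["position"],np.mean(F,0),np.std(F,0),proj("side",s["position"]))
f=lambda i,k:np.uint8(255*(cv2.resize(i,None,fx=k,fy=k,interpolation=cv2.INTER_CUBIC)/255.)**.4)
cv2.imwrite("pics/k4.png",f(im[290:370,300:400,::-1],6))
E
```

```text
[ 0.45324837 -0.18440297  0.03671019] [ 0.29427983  0.07606713 -0.41664061] [0.3827544  0.14063765 0.71975178] [334.9 343.1]
```

View pics/k4.png

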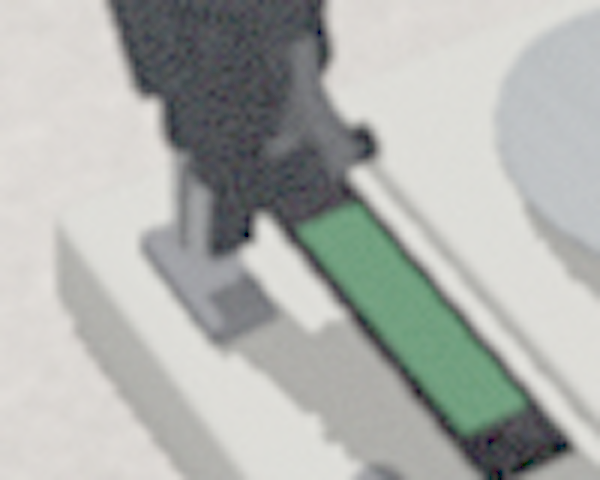

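The tips are still roughly 15–20 mm above the key, coming down onto its middle: tip (215,240), key centre (207,277). Continuing down.

apply_moves:
  steps: [0,0,-0.3,0,0,0,-0.6,0,0,0,-0.9,0,0,0,-1.1,0,0,0,-1.1,0,0,0,-1.1,0]

```text
clock: 4.8
position: [0.4529, -0.1842, 0.0253]
ee_rot: [-0.0, 0.064, 0.998, 0.0]
contact_force: [0.4, -0.2, 0.5]
width: -0.0001
gripper_force: 0.0
```

apply_moves:
  steps: [0,0,-0.1,0,0,0,-0.2,0,0,0,-0.2,0]

```text
clock: 5.05
position: [0.453, -0.1842, 0.0234]
ee_rot: [-0.0, 0.064, 0.998, 0.0]
contact_force: [-0.4, -0.9, -0.8]
width: -0.0001
gripper_force: 0.0
```

apply_moves:
  steps: [0,0,-0.1,0,0,0,-0.2,0,0,0,-0.2,0]

```text
clock: 5.3
position: [0.4532, -0.1843, 0.0215]
ee_rot: [0.0, 0.064, 0.998, -0.0]
contact_force: [0.8, 0.6, 2.2]
width: -0.0
gripper_force: 0.7
```

Contact at a reported z of about 0.022, so the real tips are about 36 mm above the reported TCP. Now I'll press through the 5 mm of travel.

apply_moves:
  steps: [0,0,-0.1,0,0,0,-0.2,0,0,0,-0.2,0]

```text
clock: 5.55
position: [0.4532, -0.1843, 0.0196]
ee_rot: [0.0, 0.064, 0.998, -0.0]
contact_force: [-0.1, 0.5, 3.5]
width: 0.0001
gripper_force: 1.4
```

apply_moves:
  steps: [0,0,-0.1,0,0,0,-0.2,0,0,0,-0.2,0]

```text
clock: 5.8
position: [0.4532, -0.1844, 0.0176]
ee_rot: [0.0, 0.064, 0.998, -0.0]
contact_force: [-0.8, 0.6, 3.7]
width: -0.0003
gripper_force: 2.1
```

apply_moves:
  steps: [0,0,-0.1,0,0,0,-0.1,0,0,0,-0.1,0]

```text
clock: 6.05
position: [0.4532, -0.1844, 0.0172]
ee_rot: [0.0, 0.064, 0.998, -0.0]
contact_force: [-1.4, 0.5, 8.0]
width: -0.0
gripper_force: 4.2
```

apply_moves:
  steps: [0,0,-0.1,0,0,0,-0.1,0,0,0,-0.1,0]

```text
clock: 6.3
position: [0.4532, -0.1844, 0.017]
ee_rot: [0.0, 0.064, 0.998, -0.0]
contact_force: [-2.8, 2.8, 14.9]
width: -0.0
gripper_force: 7.6
```

The key bottomed: z stopped at 0.017 with force past 4.5 N, which gives true tip = reported + 36 mm. I'll release and rise, then check the key is up.

apply_moves:
  steps: [0,0,0.3,0,0,0,1,0,0,0,3,0,0,0,6,0,0,0,9,0,0,0,12,0,0,0,15,0,0,0,16,0]

```text
clock: 6.97
position: [0.4551, -0.1854, 0.1796]
ee_rot: [0.003, 0.064, 0.998, -0.002]
contact_force: [0.1, 0.2, 0.1]
width: 0.0002
gripper_force: 0.0
```

apply_moves:
  steps: [0,2,0,0,0.2,5,0,0,0.4,8.5,0,0,0.6,12,0,0,0.8,15.5,0,0,1.1,19,0,0,1.3,22.5,0,0,1.5,26,0,0]

```text
clock: 7.63
position: [0.4671, 0.0774, 0.1745]
ee_rot: [-0.001, 0.064, 0.998, -0.0]
contact_force: [0.3, -0.9, -0.1]
width: 0.0002
gripper_force: 0.0
```

apply_moves:
  steps: [0.2,3.5,0,0,0.4,7,0,0,0.6,10.5,0,0,0.8,14,0,0,1,17.5,0,0,1.2,21,0,0,1.3,24,0,0,1.4,25.6,0,0]

```text
clock: 8.3
position: [0.4812, 0.335, 0.174]
ee_rot: [-0.001, 0.062, 0.998, 0.0]
contact_force: [1.0, 0.2, 0.3]
width: -0.0002
gripper_force: 0.0
```

apply_moves:
  steps: [0,0,0,0,0,0,0,0,0,0,0,0,0,0,0,0]

```text
clock: 8.63
position: [0.4819, 0.33, 0.1753]
ee_rot: [-0.0, 0.064, 0.998, -0.001]
contact_force: [0.3, -0.2, 0.1]
width: -0.0
gripper_force: 0.0
```

```bash
python3 - <<'E'
from h import *
im=get_image("side");t=get_image("top");s=get_state();p=s["position"];print(p,s["contact_force"])
print("to jar cm",(np.array([.482,.332,.053])-p)*100)
i0=cv2.imread("pics/side0.png")[...,::-1]
print("key diff",np.abs(im[322:350,322:348].astype(int)-i0[322:350,322:348]).mean(),"pwr",np.abs(im[364:380,354:372].astype(int)-i0[364:380,354:372]).mean())
f=lambda i,k:np.uint8(255*(cv2.resize(i,None,fx=k,fy=k,interpolation=cv2.INTER_CUBIC)/255.)**.5)
A=f(im[100:300,150:350,::-1],2);B=f(t[200:330,120:320,::-1],2)
o=np.zeros((400,800,3),np.uint8);o[:,:400]=A;o[:260,400:]=B;cv2.imwrite("pics/j.png",o)
E
```

```text
[0.48214297 0.33028535 0.17569279] [-0.25151352 -0.27535671 -0.30778143]
to jar cm [ -0.01429661   0.17146504 -12.26927876]
key diff 1.6437728937728937 pwr 28.319444444444443
```

The zero key matches its unpressed picture. I'll lower partway and check above the jar.

apply_moves:
  steps: [0,0.2,-2,0,0,0.2,-4.5,0,0,0.2,-7,0,0,0.2,-9,0,0,0.2,-10,0,0,0.2,-10,0,0,0.2,-10,0]

```text
clock: 9.32
position: [0.4824, 0.3333, 0.0758]
ee_rot: [0.0, 0.064, 0.998, 0.0]
contact_force: [0.2, 0.8, 0.8]
width: -0.0001
gripper_force: 0.0
```

```bash
python3 - <<'E'
from h import *
im=get_image("side");t=get_image("top");s=get_state();p=s["position"];print(p,s["contact_force"])
f=lambda i,k:np.uint8(255*(cv2.resize(i,None,fx=k,fy=k,interpolation=cv2.INTER_CUBIC)/255.)**.5)
A=f(im[140:260,160:280,::-1],3.3);B=f(t[200:330,120:320,::-1],2);C=f(im[320:390,300:400,::-1],3)
o=np.zeros((500,800,3),np.uint8);o[:396,:396]=A;o[:260,400:]=B;o[270:480,400:700]=C;cv2.imwrite("pics/j.png",o)
E
```

```text
[0.48329513 0.33410479 0.07708052] [-0.02603108 -0.06918026 -0.3602883 ]
```

View pics/j.png

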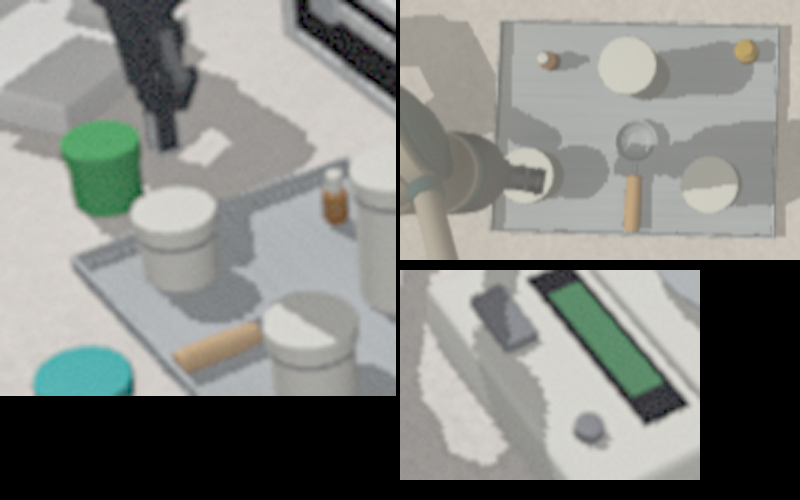

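The tips hang over the short jar's lid: tip (165,145), lid (175,210). Both keys are up. I'll lower to about 28 mm above the lid and hold.

apply_moves:
  steps: [0,0,-0.6,0,0,0,-1.2,0,0,0,-1.8,0,0,0,-2.2,0,0,0,-2.3,0,0,0,-2.3,0,0,0,-2.3,0,0,0,-2.3,0]

```text
clock: 10.08
position: [0.4823, 0.3338, 0.0527]
ee_rot: [0.0, 0.064, 0.998, 0.0]
contact_force: [0.1, 0.2, 0.2]
width: 0.0003
gripper_force: 0.0
```

apply_moves:
  steps: [0,0,0,0,0,0,0,0,0,0,0,0,0,0,0,0,0,0,0,0,0,0,0,0,0,0,0,0,0,0,0,0]

```text
clock: 10.75
position: [0.482, 0.3337, 0.0525]
ee_rot: [-0.0, 0.064, 0.998, 0.0]
contact_force: [0.5, -0.3, 0.3]
width: -0.0001
gripper_force: 0.0
```

apply_moves:
  steps: [0,0,0,0,0,0,0,0,0,0,0,0,0,0,0,0,0,0,0,0,0,0,0,0,0,0,0,0,0,0,0,0]

```text
clock: 11.42
position: [0.482, 0.3337, 0.0525]
ee_rot: [0.0, 0.064, 0.998, 0.0]
contact_force: [0.9, -0.3, -0.3]
width: -0.0001
gripper_force: 0.0
```

apply_moves:
  steps: [0,0,0,0,0,0,0,0,0,0,0,0,0,0,0,0,0,0,0,0,0,0,0,0,0,0,0,0,0,0,0,0]

```text
clock: 12.08
position: [0.482, 0.3337, 0.0525]
ee_rot: [0.0, 0.064, 0.998, 0.0]
contact_force: [-0.3, 0.2, 0.1]
width: 0.0005
gripper_force: 0.0
```

apply_moves:
  steps: [0,0,0,0,0,0,0,0,0,0,0,0,0,0,0,0]

```text
clock: 12.42
position: [0.482, 0.3337, 0.0525]
ee_rot: [-0.0, 0.064, 0.998, 0.0]
contact_force: [-1.3, 0.4, 0.0]
width: -0.0001
gripper_force: 0.0
```

Held for over 2 s. Now rising and moving over to the pan.

apply_moves:
  steps: [0,0,2,0,0,0,5,0,0,0,8,0,0,0,11,0,0,0,12.5,0,0,0,12.5,0]

```text
clock: 12.92
position: [0.4845, 0.3351, 0.182]
ee_rot: [0.004, 0.064, 0.998, 0.002]
contact_force: [0.7, -0.5, 0.7]
width: 0.0
gripper_force: 0.0
```

apply_moves:
  steps: [0.4,-2,0,0,1,-5,0,0,1.7,-8.5,0,0,2.4,-12,0,0,3.1,-15.5,0,0,3.8,-19,0,0,4.5,-22.5,0,0,5.2,-26,0,0]

```text
clock: 13.58
position: [0.5332, 0.0721, 0.1761]
ee_rot: [-0.001, 0.064, 0.998, 0.0]
contact_force: [1.2, 0.2, -0.6]
width: -0.0003
gripper_force: 0.0
```

apply_moves:
  steps: [0.7,-3.5,0,0,1.4,-7,0,0,2.1,-10.5,0,0,2.8,-14,0,0,3.5,-17.5,0,0,4.2,-21,0,0,4.9,-24.5,0,0,5.5,-28,0,0]

```text
clock: 14.25
position: [0.5884, -0.2077, 0.1758]
ee_rot: [-0.001, 0.064, 0.998, 0.001]
contact_force: [0.2, -0.3, 1.0]
width: -0.0001
gripper_force: 0.0
```

apply_moves:
  steps: [0.3,-2.5,0,0,0.6,-3.9,0,0,0.6,-3.9,0,0,0.6,-3.9,0,0,0.6,-3.9,0,0,0.6,-3.9,0,0]

```text
clock: 14.75
position: [0.5948, -0.2433, 0.1775]
ee_rot: [-0.0, 0.063, 0.998, 0.001]
contact_force: [-0.5, 0.1, 0.7]
width: -0.0002
gripper_force: 0.0
```

Down 10.5 cm to a reported z of 0.0725 (true tip about 28 mm above the pan), then hold.

apply_moves:
  steps: [0,0,-2,0,0,0,-4.5,0,0,0,-7,0,0,0,-8.5,0,0,0,-9.5,0,0,0,-10.2,0,0,0,-10.5,0,0,0,-10.5,0]

```text
clock: 15.42
position: [0.5953, -0.2448, 0.0727]
ee_rot: [0.0, 0.063, 0.998, 0.0]
contact_force: [0.3, 0.1, -0.0]
width: -0.0003
gripper_force: 0.0
```

apply_moves:
  steps: [0,0,0,0,0,0,0,0,0,0,0,0,0,0,0,0,0,0,0,0,0,0,0,0,0,0,0,0,0,0,0,0]

```text
clock: 16.08
position: [0.595, -0.2453, 0.0725]
ee_rot: [-0.0, 0.064, 0.998, 0.0]
contact_force: [-1.0, 0.2, -0.6]
width: 0.0004
gripper_force: 0.0
```

apply_moves:
  steps: [0,0,0,0,0,0,0,0,0,0,0,0,0,0,0,0,0,0,0,0,0,0,0,0,0,0,0,0,0,0,0,0]

```text
clock: 16.75
position: [0.595, -0.2453, 0.0725]
ee_rot: [0.0, 0.064, 0.998, 0.0]
contact_force: [-0.7, -0.0, 0.4]
width: -0.0
gripper_force: 0.0
```

apply_moves:
  steps: [0,0,0,0,0,0,0,0,0,0,0,0,0,0,0,0,0,0,0,0,0,0,0,0,0,0,0,0,0,0,0,0]

```text
clock: 17.42
position: [0.595, -0.2453, 0.0725]
ee_rot: [-0.0, 0.064, 0.998, 0.0]
contact_force: [-0.8, 0.6, -0.6]
width: 0.0001
gripper_force: 0.0
```

```bash
python3 - <<'E'
from h import *
im=get_image("side");s=get_state();print(s["clock"],s["position"],s["contact_force"])
cv2.imwrite("pics/p.png",im[:,:,::-1])
E
```

```text
17.4667 [ 0.59504072 -0.24526179  0.07252404] [0.27135646 0.42053311 0.18006662]
```

View pics/p.png

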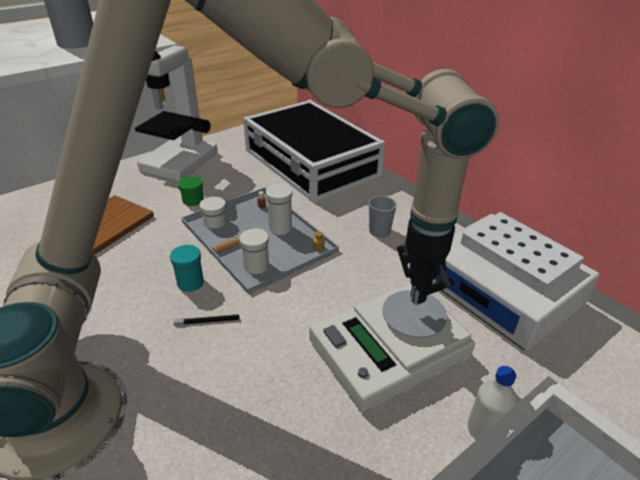

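The tips, at (418,300), hang just above the middle of the pan at (416,314), and everything else stands where it was. I'll hold a little longer and hand in.

apply_moves:
  steps: [0,0,0,0,0,0,0,0,0,0,0,0,0,0,0,0,0,0,0,0,0,0,0,0]

```text
clock: 17.97
position: [0.595, -0.2453, 0.0725]
ee_rot: [0.0, 0.064, 0.998, 0.0]
contact_force: [0.1, -0.0, 0.3]
width: 0.0003
gripper_force: 0.0
```

```bash
python3 -c "
from rig import *
print(sign_off())"
```

```text
the job is handed in; nothing more can be done
None
```

I handed the job in with no verdict shown: the zero key was pressed to the bottom (about 15 N at most) and came back up, then I pointed for over 2 s about 28 mm above the shortest jar's lid and then the pan's middle, finishing there; the last side picture shows nothing moved.

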